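# Start the clamp screw in its thread and hold it

### The job

Slide the aluminium plate along the bench into the blue bridge clamp until it is fully home against the back stop, without lifting it. Then take the crank, turn the screw backward (counter-clockwise from above) until it drops into the start of its thread, turn it forward one full turn, and finish still gripping the crank so that the screw is held started. Leave the blue reel and the roll of black tape where they are.

Things in the scene. Friction and masses are not known exactly. Their poses are not given: they have to be found in the camera images.
- clamp: blue bridge clamp fixed to the bench, 75 mm wide, beam top 72 mm high, beam and boss underside 47 mm. Origin: on the bench below the screw axis; z up, +x the way the work plate slides in. Side guides 12 mm high and 43 mm apart from x = -12 to +34 mm (mouth flaring outward from x = -12 to -24 mm, there 60 mm wide); the back stop's face is at x = +12 mm.
- clamp_home (a point): where the centre of the plate lies when fully home: 20.5 mm on the -x side of the clamp's origin, 7.5 mm above the bench; the plate's trailing end is then 53 mm on the -x side of the screw axis. Axes as the clamp's.
- screw_axis (a point): on the vertical screw axis, at the top of the dark boss (34 mm across), 78 mm above the bench. The crank's grip circles this axis at a radius of 34 mm.
- plate_center (a point): centre of the loose aluminium work plate, 65 mm long (its x), 40 mm wide (y), 15 mm thick (z), 0.15 to 0.35 kg, flat on the bench before the clamp's mouth, 43 to 62 mm short of home and up to 6 mm to the side. Its +x points to the clamp, within 0.12 rad of the clamp's +x.
- grip_center (a point): centre of the crank's black upright grip, a cylinder 18 mm across, 36 mm high, 34 mm off the screw axis. It spins freely on its own pin, so a gripper that holds it need not turn with the crank. The crank arm's top is 19 mm below this point. At the start about 0.125 m above the bench, the crank pointing roughly along the clamp's +x; it goes down with the screw.
- screw (a joint): angle of screw and crank, rad; grows forward (clockwise from above), falls backward. Its zero means nothing: where the thread begins is unknown, 0.4 to 2.2 rad backward of the start. Forward before the drop it jams within 2.1 rad. About 0.05 N m turns it. A grip that holds the crank firmly also holds the screw up: loosen or lower it to let the screw drop.
- screw_drop (a joint): how far the screw is down, m, 0 to 0.0145. The screw (0.4 kg) rests by its weight on a right-hand thread of 6 mm pitch with 0.6 mm play. At the start 0.0005 to 0.0028; turned backward it climbs to about 0.001, then at the thread's beginning drops nearly one pitch, to about 0.0065. Forward from there it goes down 6 mm a turn.
- solder_reel: blue reel, 62 mm across, 39 mm high, standing on the bench beyond the clamp; origin at the centre of its underside.
- tape_1: roll of black tape, 62 mm across, 19 mm high, lying flat on the bench to the right of the plate; origin at the centre of its underside.

How it is judged:
On the way, in this order (a step that is already met when the one before it is completed fails the run):
1. the plate is slid fully home against the back stop (horizontal distance between plate_center and clamp_home below 0.004 m and angle between the x axis of plate_center and the x axis of clamp, either way round below 0.08 rad), for 0.2 s.
2. the screw, turned backward, has dropped into its thread (value of joint screw_drop above 0.0045 m), for 0.2 s.
At the end, for the whole second after the job is handed in: The plate lies flat and fully home (centre within 4 mm of its home point, axis within 0.08 rad of the clamp's), the screw is one turn into its thread past the drop (down 12 mm, give or take a quarter turn or 1.5 mm), and the gripper still grips the crank (over 2 N) (all of step 1 and value of joint screw_drop between 0.0105 and 0.0135 m and contact force between the fingers and screw above 2 N and height (world z) of plate_center below 0.01 m); the arm keeps its last pose, push and grip.
It fails at once if the plate is lifted off the bench (height (world z) of plate_center above 0.018 m).
It fails at once if the reel is disturbed (distance of solder_reel from where it was at the start of the episode above 0.02 m).
It fails at once if the roll of tape is disturbed (distance of tape_1 from where it was at the start of the episode above 0.02 m).
It also fails if it takes over 72 s, if anything falls off the work surface, if the arm or the gripper's body presses on something with over 40 N, if the wrist force passes 120 N, or if a joint passes its speed limit or range.

### The arm

A 6-joint arm with a two-finger parallel gripper is mounted at the origin on a cart in front of the work surface, level with it; the furniture and walls round the work are solid. World frame = base frame: x ahead of the robot, y to its left, z up, the work surface at z = 0. Lengths are in m, angles in rad, forces in N, time in s.
With the tool pointing down it reaches from about 0.35 to 0.85 m from the base axis. Payload 8.1 kg.
Tool frame: the origin (TCP) lies at the centre of the arm's flange, where the gripper is bolted on; the fingertips stand 186 mm ahead of it and the grasp point (between the pads) lies 167 mm ahead of it; z points along the fingers, y is the line along which they close (so a half turn about z gives the same grasp; the last joint's range is limited). The gripper opens to 93 mm and grips with 3 to 60 N. Pads are 15 mm wide; open, the fingers measure 128 mm over their backs; the gripper's body (75 mm by 188 mm) begins 65 mm behind the grasp point.
Start: joints at [1.078, 0.13, 1.488, -0, 1.523, -0.085], TCP at [0.238, 0.551, 0.405] pointing down, gripper open.
Joint ranges: [-2.96, 2.96], [-0.89, 2.26], [0.02, 2.5], [-1.34, 4.48], [0, 2.73], [-2.66, 2.66]. Speed limits (rad/s): [2.39, 2.39, 2.79, 3.14, 3.14, 3.14].

### API

Orientations are given as a rotation vector (axis times angle).
In Python, from plant import read_state, read_camera, camera_params, robot gives the robot as it stands.
- The arm moves only by the tool carry_out, never from a script. Its argument "targets" is a list of rows, each an object of numbers: "hand": the opening in per cent of the stroke, from 0 (shut) to 100 (fully open); "x", "y", "z": the shift along the tool's x, y, z in m; "ax", "ay", "az": the turn, a rotation vector about the tool's x, y, z in rad. In form: [{"hand": .., "x": .., "y": .., "z": .., "ax": .., "ay": .., "az": ..}, ...]. A call has 1 to 8 rows; each row is the pose to reach, as a shift and turn from the pose commanded when the call began, along the tool's axes at that moment; what a row does not reach only later rows make up. A row lasts 1/8 s, in which the tool goes at most 62.5 mm and 10.7 degrees, less where a joint would pass 70% of its speed; a pose out of reach is approached as far as the arm can. A call with a gripper value outside its range is refused whole. The fingers move at their own pace and stop on an object; "newtons" is the grip in N (left out, the last holds). Time passes only in rows, so rows that repeat a pose let the fingers close. It gives the time, the measured TCP pose, the force, the opening and the grip force at its end, in the units of the state.
- read_state(): the state, without advancing time (a new reading comes with each control period).
- read_camera(name): name is "scene" or "side" or "wrist"; returns (picture, depth): 480x640x3 uint8, blue, green, red; 480x640 float32, m along the optical axis (not along the pixel's ray), 0 where there is no reading.
- camera_params(name): a dict with "fx", "fy", "cx", "cy" (pixels), "position" and "rotation" of the camera in the world. Camera axes: x right, y up, looking along -z (the intrinsics and any distortion apply to the point x, -y, -z); pixel columns grow to the right and rows downward; lengths in m; the calibration is good to about 2 mm. A picture is of the moment at which its call begins: read the wrist's pose just before it. camera_params takes no time and is no camera call; for the wrist camera it gives the pose at the moment of the call.
- robot.close_job(): hands the job in; it is judged then, once.
The state is a dict: "t": time; "q": joint angles; "dq": joint speeds; "joint_torque": joint torques, N m; "tool_pos": TCP position; "orientation": TCP orientation; "force": force on the tool from outside, world axes, zero at the start; "wrist_torque": the same for the moment, N m; "opening": finger opening in m; "gripper_force": force on a finger pad.
Only numpy, scipy, OpenCV 4.12 (cv2) and the standard library are available. Lean on these libraries where they do the work, as an engineer would, in place of code of your own. Each camera call takes 0.05 s, during which the arm holds its last target. There are 200 camera calls.

## Working session

There is one attempt and no reset: what is moved stays moved. The work goes in short steps, Python scripts to look and compute and a tool call to move; the robot and the scene stay as the last step left them, time stands still between calls to the robot, and variables do not carry over. Pictures are saved under pics/ and viewed, at most 10 in all, crops included, and the job is handed in when it is done.

Besides the shell and the picture viewer there is one more tool, called after "Call:" as name([rows], argument=value, ...), one row to a line, values as JSON. carry_out: Moves the arm, as the interface text tells. Its arguments: {"type":"object","properties":{"targets":{"type":"array","items":{"type":"object","properties":{"hand":{"type":"number"},"x":{"type":"number"},"y":{"type":"number"},"z":{"type":"number"},"ax":{"type":"number"},"ay":{"type":"number"},"az":{"type":"number"}}}},"newtons":{"type":"number"}},"required":["targets"]}

```bash
ls; mkdir -p pics
python3 - <<'E'
from plant import *
import cv2,numpy as np
s=read_state();print({k:np.round(v,3) for k,v in s.items()})
for n in("scene","side"):
    p,d=read_camera(n);cv2.imwrite(f"pics/{n}0.png",p);np.save(f"/tmp/{n}0.npy",d)
    print(n,camera_params(n))
E
```

```text
pics
{'t': np.float64(0.0), 'q': array([ 1.078,  0.131,  1.489, -0.   ,  1.523, -0.085]), 'dq': array([-0.001, -0.001, -0.001,  0.002, -0.001, -0.002]), 'joint_torque': array([ 1.0000e-03, -5.5985e+01, -4.9175e+01,  7.7000e-02,  3.6000e-02,
       -0.0000e+00]), 'tool_pos': array([0.238, 0.551, 0.404]), 'orientation': array([-6.360e-01, -3.076e+00,  3.000e-03]), 'force': array([ 0.344, -0.11 ,  0.121]), 'wrist_torque': array([-0.01 ,  0.009, -0.004]), 'gripper_force': np.float64(0.0), 'opening': np.float64(0.093)}
scene {'fx': 449.7085354908844, 'fy': 449.7085354908844, 'cx': 325.41080195507044, 'cy': 241.14685698443068, 'position': array([ 0.52859425, -0.08410813,  0.70605932]), 'rotation': array([0.81632705, 0.04677331, 0.09293607])}
side {'fx': 454.0399667780498, 'fy': 454.0399667780498, 'cx': 323.9546297047575, 'cy': 246.35564924809702, 'position': array([ 0.22367666, -0.12740449,  0.6217133 ]), 'rotation': array([ 0.92431654, -0.17865178, -0.34519938])}
```

View pics/scene0.png

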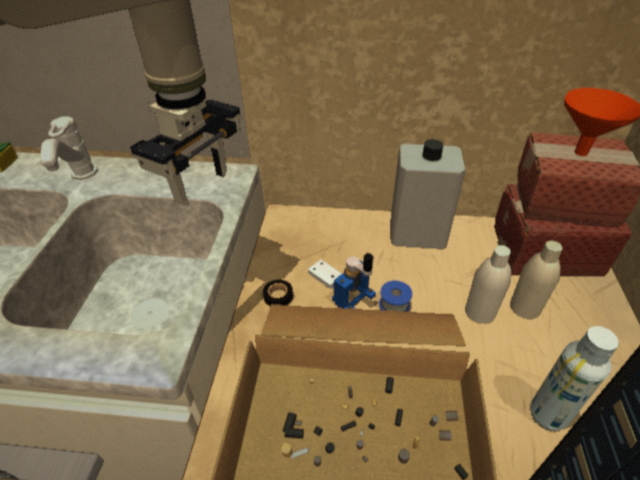

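View pics/side0.png

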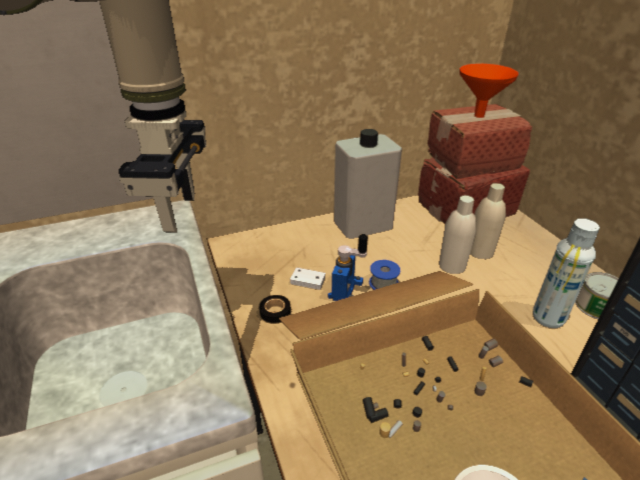

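The scene view shows the plate at about (324,272), the clamp at (350,290), the grip at (368,263), the reel at (396,296) and the tape at (278,292). The side view shows the same things, with the plate at (308,279), the clamp at (343,283) and the grip at (362,244).

```bash
cat > h.py <<'E'
import numpy as np,cv2
from scipy.spatial.transform import Rotation as R
from plant import *
def cloud(d,c):
    v,u=np.mgrid[:480,:640]
    P=np.stack([(u-c['cx'])/c['fx']*d,-(v-c['cy'])/c['fy']*d,-d],-1)
    W=P@R.from_rotvec(c['rotation']).as_matrix().T+c['position']
    W[d<=0]=np.nan
    return W
def rect(W,m):
    return cv2.minAreaRect(W[m][:,:2].astype(np.float32)*1000)
E
python3 - <<'E'
from h import *
np.set_printoptions(precision=4,suppress=True)
for n,b in(("scene",(300,230,420,320)),("side",(285,225,410,310))):
    p=cv2.imread(f"pics/{n}0.png");W=cloud(np.load(f"/tmp/{n}0.npy"),camera_params(n))
    box=np.zeros((480,640),bool);box[b[1]:b[3],b[0]:b[2]]=1
    hsv=cv2.cvtColor(p,cv2.COLOR_BGR2HSV);z=W[...,2]
    H,S,V=[hsv[...,i].astype(int) for i in range(3)]
    box&=np.isfinite(z)
    plate=box&(S<60)&(V>120)&(z<.025)&(z>.008)
    blue=box&(H>100)&(H<125)&(S>120)
    grip=box&(V<70)&(z>.095)
    print(n,"plate",plate.sum(),rect(W,plate),np.median(W[plate],0))
    print(" grip",grip.sum(),W[grip].min(0),W[grip].max(0),W[grip].mean(0))
    top=blue&(z>.065)&(z<.078)
    print(" blue top",top.sum(),rect(W,top) if top.sum()>3 else 0,np.median(W[top],0))
    hi=box&(z>.078)&~grip; print(" hi",hi.sum(),np.median(W[hi],0),W[hi].min(0),W[hi].max(0))
    reel=blue&(z<.045)&(z>.034); print(" reelish",reel.sum(),rect(W,reel))
    bench=box&(abs(z)<.01)&(S>60)&(H<30);print(" bench z",np.median(z[bench]))
    x0,y0,x1,y1=b;cv2.imwrite(f"pics/{n}crop.png",cv2.resize(p[y0:y1,x0:x1],None,fx=5,fy=5,interpolation=cv2.INTER_CUBIC)) if n=="scene" else 0
E
```

```text
scene plate 436 ((491.6687316894531, 534.6295166015625), (45.25840377807617, 146.20303344726562), 56.3464469909668) [0.4578 0.5554 0.0143]
 grip 144 [0.5333 0.4746 0.0951] [0.551  0.4897 0.1429] [0.5434 0.4791 0.1279]
 blue top 165 ((509.2054138183594, 493.9727478027344), (52.11000061035156, 29.377656936645508), 53.569732666015625) [0.5035 0.482  0.0705]
 hi 315 [0.5218 0.4954 0.1031] [0.503  0.4751 0.0781] [0.5528 0.5173 0.142 ]
 reelish 539 ((558.3033447265625, 493.83673095703125), (59.175926208496094, 143.93003845214844), 87.9448013305664)
 bench z -0.0005801956459178248
side plate 470 ((526.260986328125, 608.5820922851562), (231.79931640625, 92.29208374023438), 45.919334411621094) [0.4571 0.5523 0.0153]
 grip 144 [0.5335 0.4743 0.1081] [0.5495 0.489  0.1435] [0.5405 0.4789 0.1285]
 blue top 171 ((512.8919677734375, 499.4288635253906), (67.9485855102539, 26.99484634399414), 51.77389907836914) [0.5014 0.4824 0.0714]
 hi 347 [0.518  0.4947 0.1025] [0.4991 0.4748 0.078 ] [0.5495 0.5172 0.1424]
 reelish 448 ((557.4161987304688, 493.0652160644531), (60.43388748168945, 149.0247344970703), 86.91023254394531)
 bench z 0.0005063219212711467
```

View pics/scenecrop.png

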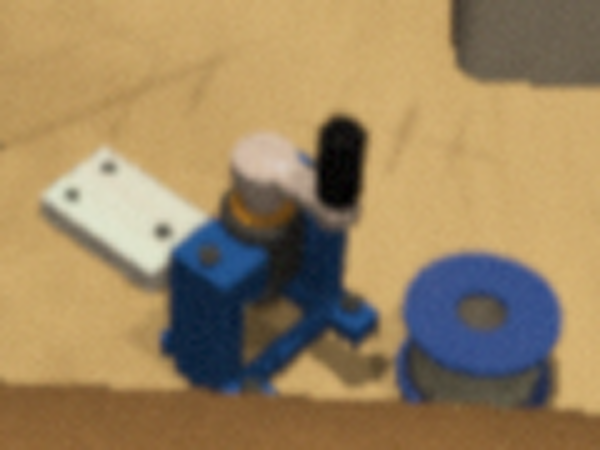

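Run:
```python
from h import *
np.set_printoptions(precision=4,suppress=True)
s=read_state();M=R.from_rotvec(s['orientation']).as_matrix();print(M)
c=camera_params("wrist");Mc=R.from_rotvec(c['rotation']).as_matrix()
print("cam in tool",M.T@(c['position']-s['tool_pos']),(M.T@Mc),c['fx'])
W=cloud(np.load("/tmp/scene0.npy"),camera_params("scene"))
for n,(u0,v0,u1,v1) in dict(can=(398,150,460,240),canl=(396,200,404,238),flap=(270,312,460,340),wall=(300,60,380,190),tape=(265,283,292,302),sinkedge=(225,170,250,210)).items():
    q=W[v0:v1,u0:u1].reshape(-1,3);print(n,np.nanpercentile(q,[3,50,97],axis=0).tolist())
```

```text
[[-0.918   0.3966 -0.0008]
 [ 0.3966  0.918  -0.0015]
 [ 0.0001 -0.0017 -1.    ]]
cam in tool [0.0788 0.0014 0.0184] [[ 0.0002  0.9583  0.2858]
 [ 1.     -0.0003  0.0005]
 [ 0.0006  0.2858 -0.9583]] 356.17660067048865
can [[0.6010135471997539, 0.6589480042092657, 0.00011065325947083498], [0.6606078186483493, 0.6623106728346073, 0.15049094686183462], [0.7482235355162367, 0.736675539116057, 0.21530798229448528]]
canl [[0.5990581199860726, 0.6594839612928709, 0.032390388857387105], [0.6085029638865888, 0.6626680164743753, 0.0821717850971948], [0.6193368673845566, 0.669864781261876, 0.12923938321183764]]
flap [[0.3891900933945484, 0.35028190505447204, 0.030602315270545022], [0.5453337777438438, 0.3967167237739416, 0.05457989017136333], [0.7040328072265094, 0.45241467945235253, 0.07282618330455348]]
wall [[0.37936014438959664, 0.8270377844343646, 0.03725502544225436], [0.4647740739304023, 0.8302181057056015, 0.20611208751059656], [0.5498946566022302, 0.8333274980406759, 0.3430508670926281]]
tape [[0.34519957241136406, 0.46667139946863917, -0.0016592107727172677], [0.3692365007496731, 0.4974340085053686, 0.016431955349552774], [0.3962655849779504, 0.5131378165986491, 0.019611420869483108]]
sinkedge [[0.2064352891159851, 0.6503551572012569, 0.07785720043266128], [0.24255838655779483, 0.7161019911437777, 0.09311225925351796], [0.26965214962421796, 0.790615938009861, 0.09540675620313847]]
```

Call:
carry_out([
  {"hand": 100, "x": -0.05, "y": 0.02, "az": 0.06},
  {"hand": 100, "x": -0.1, "y": 0.04, "az": 0.12},
  {"hand": 100, "x": -0.16, "y": 0.06, "az": 0.18},
  {"hand": 60, "x": -0.217, "y": 0.082, "az": 0.229},
  {"hand": 30, "x": -0.217, "y": 0.082, "az": 0.229},
  {"hand": 17, "x": -0.217, "y": 0.082, "az": 0.229},
])

```text
schema error: expected keys hand, x, y, z, ax, ay, az
```

Run:
```python
from h import *
np.set_printoptions(precision=4,suppress=True)
s=read_state();print(s['tool_pos'],s['opening'],s['q'],np.linalg.norm(s['dq']))
c=camera_params("wrist");p,d=read_camera("wrist")
cv2.imwrite("pics/w1.png",p);np.savez("/tmp/w1.npz",d=d,**c)
```

```text
[0.2378 0.5506 0.4038] 0.09296136055418107 [ 1.0776  0.1311  1.4892 -0.      1.523  -0.0854] 0.004028680172293682
```

View pics/w1.png

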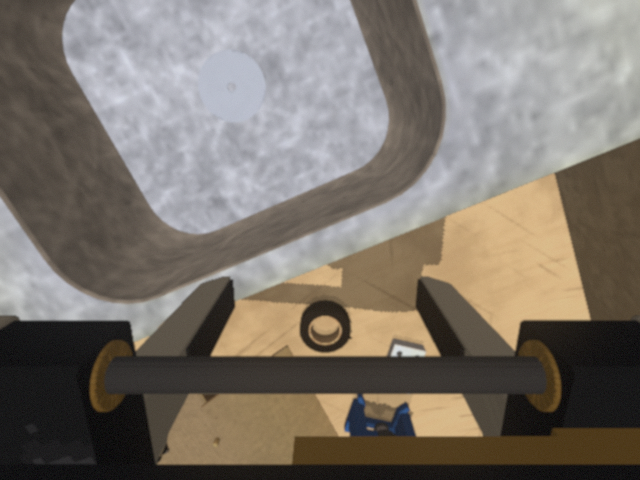

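The move was refused because every key is needed, so this picture is from the start pose. It shows the sink, with the tape at (325,325), the plate at (405,350) and the clamp at (380,415), and the gripper bar hiding rows below about 355.

Call:
carry_out([
  {"hand": 100, "x": -0.05, "y": 0.02, "z": 0, "ax": 0, "ay": 0, "az": 0.06},
  {"hand": 100, "x": -0.1, "y": 0.04, "z": 0, "ax": 0, "ay": 0, "az": 0.12},
  {"hand": 100, "x": -0.16, "y": 0.06, "z": 0, "ax": 0, "ay": 0, "az": 0.18},
  {"hand": 100, "x": -0.217, "y": 0.082, "z": 0, "ax": 0, "ay": 0, "az": 0.229},
  {"hand": 100, "x": -0.217, "y": 0.082, "z": 0, "ax": 0, "ay": 0, "az": 0.229},
  {"hand": 100, "x": -0.217, "y": 0.082, "z": 0, "ax": 0, "ay": 0, "az": 0.229},
])

```text
t: 0.9
tool_pos: [0.4697, 0.5399, 0.4038]
orientation: [-0.984, -2.982, 0.002]
force: [-0.6, -0.8, 0.1]
opening: 0.0927
gripper_force: 0.0
```

Run:
```python
from h import *
np.set_printoptions(precision=4,suppress=True)
s=read_state();print(s['tool_pos'],s['opening'],s['q'],np.linalg.norm(s['dq']))
c=camera_params("wrist");p,d=read_camera("wrist")
cv2.imwrite("pics/w2.png",p);np.savez("/tmp/w2.npz",d=d,**c)
```

```text
[0.4697 0.5399 0.4038] 0.09267527039317323 [ 0.7831  0.4485  1.1114  0.0005  1.5833 -0.1505] 0.04472849595263388
```

View pics/w2.png

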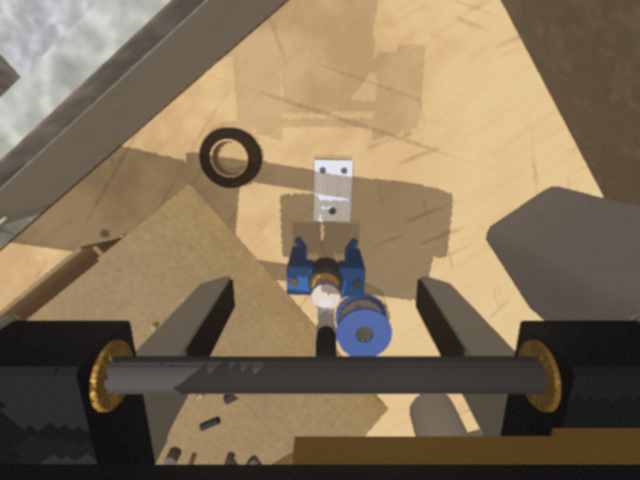

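The wrist view shows the plate at about (333,190) and nearly straight, with the clamp at (326,270), the crank knob at (325,293), the grip at (326,342), the reel at (363,330) and the tape at (230,157).

Run:
```python
from h import *
np.set_printoptions(precision=4,suppress=True)
f=np.load("/tmp/w2.npz");c={k:f[k] for k in f.files};W=cloud(f['d'],c);p=cv2.imread("pics/w2.png")
hsv=cv2.cvtColor(p,cv2.COLOR_BGR2HSV);H,S,V=[hsv[...,i].astype(int) for i in range(3)];z=W[...,2]
def box(u0,v0,u1,v1):
    b=np.zeros((480,640),bool);b[v0:v1,u0:u1]=1;return b&np.isfinite(z)
plate=box(305,150,362,228)&(z>.009)&(z<.02);r=rect(W,plate);print("plate",plate.sum(),r,W[plate].mean(0))
top=box(280,235,372,300)&(H>100)&(H<125)&(S>120)&(z>.064)&(z<.08)
r2=rect(W,top);print("beam",top.sum(),r2,W[top].mean(0))
arms=box(280,235,372,272)&(H>100)&(H<125)&(S>120)&(z>.006)&(z<.02);a=W[arms][:,:2];print("guides",arms.sum())
# frame: candidate clamp x dir
th=np.deg2rad(-36.5);ex=np.array([np.cos(th),np.sin(th)]);ey=np.array([-ex[1],ex[0]])
for n,m in dict(plate=plate,beam=top,arms=arms).items():
    q=W[m][:,:2];print(n,"along x",np.percentile(q@ex,[1,50,99]),"along y",np.percentile(q@ey,[1,50,99]))
hole=None
for n,m in dict(knob=box(305,275,345,315)&(z>.085)&(S<60)&(V>100),boss=box(300,255,350,285)&(z>.074)&(z<.082),grip=box(312,322,340,356)&(V<60)&(z>.1)).items():
    if m.sum()>4: q=W[m];print(n,m.sum(),q.min(0),q.max(0),q.mean(0),"x",np.percentile(q[:,:2]@ex,[2,98]),"y",np.percentile(q[:,:2]@ey,[2,98]))
print("bench",np.nanmedian(z[230:236,420:440]))
```

```text
plate 2381 ((459.96197509765625, 557.1586303710938), (39.92357635498047, 65.16551208496094), 52.517391204833984) [0.4589 0.5579 0.0165]
beam 942 ((517.7533569335938, 506.008056640625), (71.3325424194336, 28.802824020385742), 51.90178298950195) [0.5173 0.5073 0.073 ]
guides 3
plate along x [0.0059 0.0364 0.0695] along y [0.7016 0.7215 0.741 ]
beam along x [0.1014 0.1121 0.1295] along y [0.6792 0.7304 0.7499]
arms along x [0.0974 0.0975 0.0995] along y [0.7417 0.7439 0.746 ]
knob 699 [0.5048 0.4914 0.1002] [0.5347 0.5183 0.1079] [0.5184 0.5051 0.1058] x [0.1039 0.1314] y [0.7032 0.7256]
boss 462 [0.4948 0.4905 0.074 ] [0.5291 0.5266 0.082 ] [0.5103 0.5107 0.079 ] x [0.099  0.1152] y [0.6975 0.7303]
grip 483 [0.536  0.4811 0.1107] [0.5492 0.4946 0.1445] [0.5401 0.4898 0.1319] x [0.1403 0.1474] y [0.7081 0.7219]
bench 0.0013900715176939082
```

Call:
carry_out([
  {"hand": 65, "x": 0.035, "y": 0.008, "z": 0.04, "ax": 0, "ay": 0, "az": 0.02},
  {"hand": 65, "x": 0.035, "y": 0.008, "z": 0.09, "ax": 0, "ay": 0, "az": 0.02},
  {"hand": 65, "x": 0.035, "y": 0.008, "z": 0.14, "ax": 0, "ay": 0, "az": 0.02},
  {"hand": 65, "x": 0.035, "y": 0.008, "z": 0.185, "ax": 0, "ay": 0, "az": 0.02},
  {"hand": 65, "x": 0.035, "y": 0.008, "z": 0.205, "ax": 0, "ay": 0, "az": 0.02},
  {"hand": 65, "x": 0.035, "y": 0.008, "z": 0.214, "ax": 0, "ay": 0, "az": 0.02},
  {"hand": 65, "x": 0.035, "y": 0.008, "z": 0.214, "ax": 0, "ay": 0, "az": 0.02},
], newtons=8)

```text
t: 1.82
tool_pos: [0.4463, 0.5679, 0.1922]
orientation: [1.012, 2.973, 0.003]
force: [0.8, -1.1, 0.3]
opening: 0.0605
gripper_force: 0.0
```

Call:
carry_out([
  {"hand": 30, "x": 0, "y": 0, "z": 0, "ax": 0, "ay": 0, "az": 0},
  {"hand": 30, "x": 0, "y": 0, "z": 0, "ax": 0, "ay": 0, "az": 0},
  {"hand": 30, "x": 0, "y": 0, "z": 0, "ax": 0, "ay": 0, "az": 0},
  {"hand": 30, "x": 0, "y": 0, "z": 0, "ax": 0, "ay": 0, "az": 0},
])

```text
t: 2.33
tool_pos: [0.4466, 0.5676, 0.1921]
orientation: [1.013, 2.973, 0.002]
force: [-0.7, -1.4, 5.3]
opening: 0.0395
gripper_force: 8.0
```

Call:
carry_out([
  {"hand": 30, "x": -0.005, "y": -0.003, "z": 0, "ax": 0, "ay": 0, "az": 0},
  {"hand": 30, "x": -0.01, "y": -0.005, "z": 0, "ax": 0, "ay": 0, "az": 0},
  {"hand": 30, "x": -0.017, "y": -0.005, "z": 0, "ax": 0, "ay": 0, "az": 0},
  {"hand": 30, "x": -0.024, "y": -0.005, "z": 0, "ax": 0, "ay": 0, "az": 0},
  {"hand": 30, "x": -0.031, "y": -0.005, "z": 0, "ax": 0, "ay": 0, "az": 0},
  {"hand": 30, "x": -0.036, "y": -0.005, "z": 0, "ax": 0, "ay": 0, "az": 0},
  {"hand": 30, "x": -0.036, "y": -0.005, "z": 0, "ax": 0, "ay": 0, "az": 0},
])

```text
t: 3.2
tool_pos: [0.4715, 0.5417, 0.1916]
orientation: [-1.013, -2.973, -0.002]
force: [-5.4, 0.7, 6.8]
opening: 0.0401
gripper_force: 8.0
```

Call:
carry_out([
  {"hand": 65, "x": 0, "y": 0, "z": 0, "ax": 0, "ay": 0, "az": 0},
  {"hand": 65, "x": 0, "y": 0, "z": 0, "ax": 0, "ay": 0, "az": 0},
  {"hand": 65, "x": 0, "y": 0, "z": -0.03, "ax": 0, "ay": 0, "az": 0},
  {"hand": 16, "x": 0.04, "y": 0, "z": -0.035, "ax": 0, "ay": -0.1, "az": 0},
  {"hand": 16, "x": 0.075, "y": 0, "z": -0.035, "ax": 0, "ay": -0.2, "az": 0},
  {"hand": 16, "x": 0.075, "y": 0, "z": -0.02, "ax": 0, "ay": -0.2, "az": 0},
  {"hand": 16, "x": 0.075, "y": 0, "z": 0.004, "ax": 0, "ay": -0.2, "az": 0},
  {"hand": 16, "x": 0.075, "y": 0, "z": 0.004, "ax": 0, "ay": -0.2, "az": 0},
])

```text
t: 4.2
tool_pos: [0.4134, 0.586, 0.1845]
orientation: [0.954, 2.793, -0.097]
force: [-0.1, -0.1, 1.0]
opening: 0.017
gripper_force: 0.2
```

Run:
```python
from h import *
np.set_printoptions(precision=4,suppress=True)
s=read_state();print(s['tool_pos'],s['opening'],s['force'])
c=camera_params("wrist");p,d=read_camera("wrist")
cv2.imwrite("pics/w3.png",p);np.savez("/tmp/w3.npz",d=d,**c)
M=R.from_rotvec(s['orientation']).as_matrix();tip=s['tool_pos']+M[:,2]*.186;print("tip",tip)
W=cloud(np.load("/tmp/scene0.npy"),camera_params("scene"))
```

```text
[0.4134 0.586  0.1845] 0.01698872508374015 [-0.149  -0.0906  1.0487]
tip [0.4423 0.5633 0.0022]
```

View pics/w3.png

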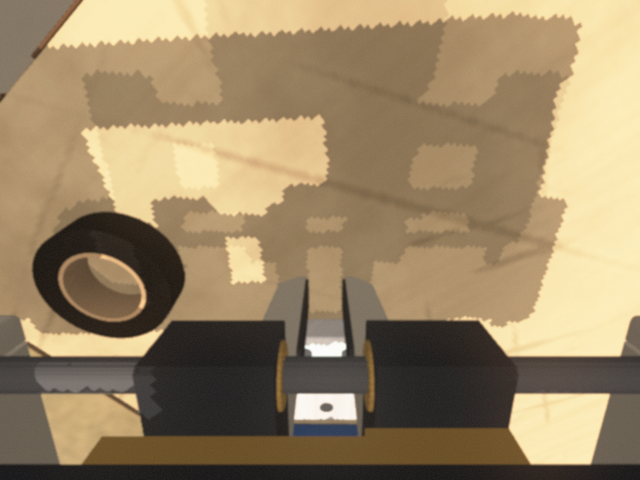

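The picture shows the fingers at (325,300) just behind the plate's trailing end, which is near (325,350), with the tape well clear at (110,275).

Call:
carry_out([
  {"hand": 16, "x": -0.006, "y": 0, "z": -0.001, "ax": 0, "ay": 0, "az": 0},
  {"hand": 16, "x": -0.012, "y": 0, "z": 0.0003, "ax": 0, "ay": 0, "az": 0},
  {"hand": 16, "x": -0.018, "y": 0, "z": 0.0015, "ax": 0, "ay": 0, "az": 0},
  {"hand": 16, "x": -0.023, "y": 0, "z": 0.0026, "ax": 0, "ay": 0, "az": 0},
  {"hand": 16, "x": -0.027, "y": 0, "z": 0.0034, "ax": 0, "ay": 0, "az": 0},
  {"hand": 16, "x": -0.03, "y": 0, "z": 0.004, "ax": 0, "ay": 0, "az": 0},
])

```text
t: 5.0
tool_pos: [0.4364, 0.5685, 0.1888]
orientation: [0.952, 2.793, -0.096]
force: [-1.7, 0.1, -0.9]
opening: 0.0149
gripper_force: 0.4
```

Call:
carry_out([
  {"hand": 16, "x": -0.0015, "y": 0, "z": 0.0003, "ax": 0, "ay": 0, "az": 0},
  {"hand": 16, "x": -0.003, "y": 0, "z": 0.0006, "ax": 0, "ay": 0, "az": 0},
  {"hand": 16, "x": -0.0045, "y": 0, "z": 0.0009, "ax": 0, "ay": 0, "az": 0},
  {"hand": 16, "x": -0.0045, "y": 0, "z": 0.0009, "ax": 0, "ay": 0, "az": 0},
])

```text
t: 5.5
tool_pos: [0.4396, 0.566, 0.1887]
orientation: [0.952, 2.794, -0.096]
force: [-2.6, 1.0, 0.7]
opening: 0.0152
gripper_force: 1.5
```

Call:
carry_out([
  {"hand": 16, "x": -0.001, "y": 0, "z": 0.0002, "ax": 0, "ay": 0, "az": 0},
  {"hand": 16, "x": -0.002, "y": 0, "z": 0.0004, "ax": 0, "ay": 0, "az": 0},
  {"hand": 16, "x": -0.002, "y": 0, "z": 0.0004, "ax": 0, "ay": 0, "az": 0},
])

```text
t: 5.88
tool_pos: [0.4401, 0.5656, 0.1888]
orientation: [0.951, 2.796, -0.095]
force: [-8.7, 4.7, 2.0]
opening: 0.0151
gripper_force: 4.8
```

Call:
carry_out([
  {"hand": 16, "x": -0.001, "y": 0, "z": 0.0002, "ax": 0, "ay": 0, "az": 0},
  {"hand": 16, "x": -0.002, "y": 0, "z": 0.0004, "ax": 0, "ay": 0, "az": 0},
  {"hand": 16, "x": -0.002, "y": 0, "z": 0.0004, "ax": 0, "ay": 0, "az": 0},
])

```text
t: 6.25
tool_pos: [0.4405, 0.5652, 0.1889]
orientation: [0.951, 2.798, -0.094]
force: [-14.3, 7.9, 3.7]
opening: 0.015
gripper_force: 8.0
```

Call:
carry_out([
  {"hand": 16, "x": 0.02, "y": 0, "z": -0.005, "ax": 0, "ay": 0, "az": 0},
  {"hand": 16, "x": 0.01, "y": 0, "z": -0.053, "ax": 0, "ay": 0, "az": 0},
  {"hand": 40, "x": 0, "y": 0, "z": -0.102, "ax": 0, "ay": 0, "az": 0},
  {"hand": 70, "x": -0.012, "y": 0, "z": -0.155, "ax": 0, "ay": 0.05, "az": 0},
  {"hand": 100, "x": -0.042, "y": 0, "z": -0.206, "ax": 0, "ay": 0.13, "az": 0},
  {"hand": 100, "x": -0.055, "y": 0, "z": -0.203, "ax": 0, "ay": 0.2, "az": 0},
  {"hand": 100, "x": -0.055, "y": 0, "z": -0.203, "ax": 0, "ay": 0.2, "az": 0},
  {"hand": 100, "x": -0.055, "y": 0, "z": -0.203, "ax": 0, "ay": 0.2, "az": 0},
])

```text
t: 7.25
tool_pos: [0.4533, 0.5552, 0.397]
orientation: [1.013, 2.973, -0.005]
force: [0.7, 0.2, -0.2]
opening: 0.0703
gripper_force: 0.0
```

```bash
cat > look.py <<'E'
from h import *
import sys
np.set_printoptions(precision=4,suppress=True)
n=sys.argv[1];s=read_state();c=camera_params("wrist");p,d=read_camera("wrist")
print(s['tool_pos'],s['orientation'],s['q'])
cv2.imwrite(f"pics/{n}.png",p);np.savez(f"/tmp/{n}.npz",d=d,**c)
W=cloud(d,c);z=W[...,2];hsv=cv2.cvtColor(p,cv2.COLOR_BGR2HSV);H,S,V=[hsv[...,i].astype(int) for i in range(3)]
C=np.array([.5177,.5057]);th=np.deg2rad(-37.7);ex=np.array([np.cos(th),np.sin(th)]);ey=np.array([-ex[1],ex[0]])
L=np.stack([(W[...,:2]-C)@ex,(W[...,:2]-C)@ey],-1)
near=np.isfinite(z)&(abs(L[...,0])<.08)&(abs(L[...,1])<.045)
def rep(k,m):
    if m.sum()>4: print(k,m.sum(),"x",np.percentile(L[m][:,0],[2,50,98]),"y",np.percentile(L[m][:,1],[2,50,98]),"z",np.percentile(z[m],[2,50,98]))
pl=near&(z>.008)&(z<.022)&(S<70)&(V>90)&(L[...,0]<-.022);rep("plate",pl)
print(rect(W,pl))
bm=near&(H>100)&(H<125)&(S>120)&(z>.064)&(z<.08)
rep("beam",bm);print(rect(W,bm))
rep("boss",near&(z>.075)&(z<.082)&~((H>100)&(H<125)&(S>120)))
rep("knob",near&(z>.095)&(z<.112)&(S<70)&(V>90))
g=near&(z>.1)&(V<70);rep("grip",g)
if g.sum()>4: rep("griptop",g&(z>np.percentile(z[g],98)-.006))
E
python3 look.py w4
```

```text
[0.4533 0.5552 0.397 ] [ 1.0132  2.9732 -0.0046] [ 0.815   0.4543  1.116  -0.0017  1.5737 -0.0989]
plate 1062 x [-0.053  -0.0385 -0.0225] y [-0.0179  0.0013  0.0205] z [0.0097 0.0164 0.018 ]
((484.0511779785156, 523.7244873046875), (54.530006408691406, 31.25489616394043), 51.89937973022461)
beam 931 x [-0.0145 -0.0046  0.0129] y [-0.0342  0.0137  0.0349] z [0.0712 0.073  0.0743]
((517.6605834960938, 506.77313232421875), (71.23529052734375, 29.504941940307617), 50.93046569824219)
boss 602 x [-0.0159 -0.0066  0.0045] y [-0.0325 -0.0004  0.0317] z [0.0752 0.0792 0.0817]
knob 983 x [-0.0123  0.0026  0.0289] y [-0.0106  0.0006  0.0109] z [0.0984 0.1058 0.1077]
grip 900 x [-0.0799 -0.0771  0.0258] y [-0.0359 -0.0344  0.0361] z [0.1134 0.2507 0.3072]
griptop 209 x [-0.0799 -0.0772 -0.0717] y [-0.0362 -0.0356 -0.0351] z [0.3013 0.3039 0.3084]
```

View pics/w4.png

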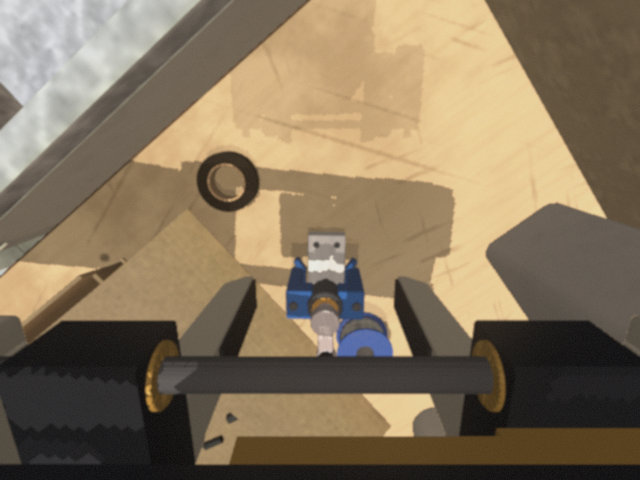

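The picture shows the plate inside the clamp, its trailing end at (326,232). By measurement that end lies 53.0 mm short of the axis, so the plate is home. The reel at (363,330) and the tape at (228,181) have not moved.

Call:
carry_out([
  {"hand": 60, "x": -0.055, "y": 0, "z": 0, "ax": 0, "ay": 0, "az": 0},
  {"hand": 60, "x": -0.11, "y": 0, "z": 0.01, "ax": 0, "ay": 0, "az": 0},
  {"hand": 60, "x": -0.115, "y": 0, "z": 0.05, "ax": 0, "ay": 0, "az": 0},
  {"hand": 60, "x": -0.115, "y": 0, "z": 0.09, "ax": 0, "ay": 0, "az": 0},
  {"hand": 60, "x": -0.115, "y": 0, "z": 0.1, "ax": 0, "ay": 0, "az": 0},
  {"hand": 60, "x": -0.115, "y": 0, "z": 0.1, "ax": 0, "ay": 0, "az": 0},
], newtons=4)

```text
t: 8.05
tool_pos: [0.5441, 0.4854, 0.2979]
orientation: [-1.011, -2.974, 0.003]
force: [-0.2, 0.4, 0.7]
opening: 0.0557
gripper_force: 0.0
```

```bash
cat > see.py <<'E'
from h import *
import sys
np.set_printoptions(precision=4,suppress=True)
n=sys.argv[1];s=read_state();print(s['tool_pos'],s['q'],s['opening'],s['force'])
ims=[]
for k,b in(("scene",(290,200,430,320)),("side",(270,190,410,310))):
    p,d=read_camera(k);W=cloud(d,camera_params(k));np.save(f"/tmp/{n}{k}.npy",W)
    x0,y0,x1,y1=b;ims.append(cv2.resize(p[y0:y1,x0:x1],(395,340),interpolation=cv2.INTER_CUBIC))
    cv2.imwrite(f"/tmp/{n}{k}.png",p)
    box=np.zeros((480,640),bool);box[y0:y1,x0:x1]=1
    hsv=cv2.cvtColor(p,cv2.COLOR_BGR2HSV);S,V=hsv[...,1],hsv[...,2]
    C=np.array([.5177,.5057]);r=np.hypot(*np.moveaxis(W[...,:2]-C,-1,0))
    m=box&(W[...,2]>.09)&(W[...,2]<.112)&(r<.014)&(S<90)&(V>90)
    if m.sum()>5:print(k,"knob z",m.sum(),np.percentile(W[m][:,2],[50,80,95]))
    m=box&(W[...,2]>.085)&(W[...,2]<.112)&(r<.05)&(r>.014)&(S<70)&(V>90)
    if m.sum()>5:print(k,"arm",m.sum(),np.percentile(W[m][:,2],[20,50,80]),"dir deg",np.rad2deg(np.arctan2(*(W[m][:,:2].mean(0)-C)[::-1])))
cv2.imwrite(f"pics/{n}.png",np.hstack(ims))
E
python3 see.py s1
```

```text
[0.5441 0.4854 0.2979] [ 0.6582  0.5414  1.1823 -0.0004  1.4199 -0.2568] 0.05571909276642079 [-0.1758  0.4026  0.7497]
scene arm 9 [0.1014 0.1028 0.1032] dir deg -46.52727972532617
side knob z 92 [0.1047 0.1055 0.1064]
side arm 52 [0.0987 0.1021 0.1049] dir deg -93.13984807938219
```

View pics/s1.png

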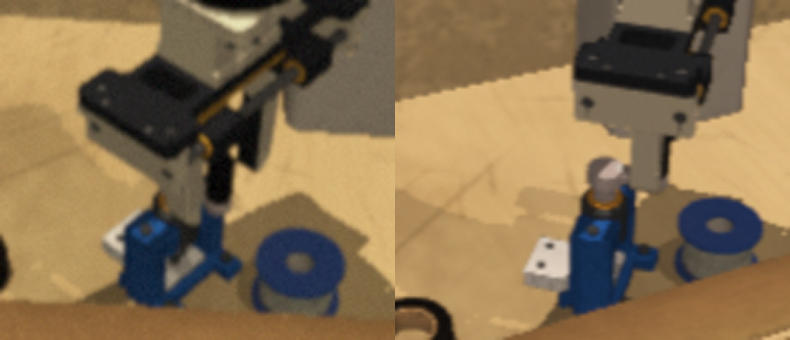

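The crops show the fingers on either side of the black grip, at (215,185) in the left one. The knob is at (605,170) in the right one, and the plate is in place.

Call:
carry_out([
  {"hand": 24, "x": 0, "y": 0, "z": 0, "ax": 0, "ay": 0, "az": 0},
  {"hand": 24, "x": 0, "y": 0, "z": 0, "ax": 0, "ay": 0, "az": 0},
  {"hand": 24, "x": 0.0004, "y": 0.0051, "z": 0, "ax": 0, "ay": 0, "az": -0.15},
  {"hand": 24, "x": 0.0015, "y": 0.01, "z": 0, "ax": 0, "ay": 0, "az": -0.3},
  {"hand": 24, "x": 0.0034, "y": 0.0148, "z": 0, "ax": 0, "ay": 0, "az": -0.45},
  {"hand": 24, "x": 0.0059, "y": 0.0192, "z": 0, "ax": 0, "ay": 0, "az": -0.6},
  {"hand": 24, "x": 0.0059, "y": 0.0192, "z": 0, "ax": 0, "ay": 0, "az": -0.6},
])

```text
t: 9.02
tool_pos: [0.5522, 0.5038, 0.2994]
orientation: [0.091, 3.139, 0.001]
force: [0.3, -1.4, 0.6]
opening: 0.0221
gripper_force: 0.3
```

```bash
python3 see.py s2
```

```text
[0.5522 0.5038 0.2994] [ 0.6711  0.5894  1.114  -0.0002  1.4373 -0.842 ] 0.02207752561626928 [ 0.3029 -1.3994  0.5737]
scene knob z 123 [0.1037 0.1047 0.1056]
scene arm 59 [0.1017 0.1037 0.1043] dir deg -29.330433882956868
side knob z 106 [0.1051 0.1058 0.1066]
side arm 82 [0.0998 0.1035 0.105 ] dir deg -42.52472634648716
```

Call:
carry_out([
  {"hand": 24, "x": 0.0004, "y": 0.0051, "z": 0, "ax": 0, "ay": 0, "az": -0.15},
  {"hand": 24, "x": 0.0015, "y": 0.01, "z": 0, "ax": 0, "ay": 0, "az": -0.3},
  {"hand": 24, "x": 0.0034, "y": 0.0148, "z": 0, "ax": 0, "ay": 0, "az": -0.45},
  {"hand": 24, "x": 0.0059, "y": 0.0192, "z": 0, "ax": 0, "ay": 0, "az": -0.6},
  {"hand": 24, "x": 0.0059, "y": 0.0192, "z": 0, "ax": 0, "ay": 0, "az": -0.6},
])

```text
t: 9.75
tool_pos: [0.5473, 0.5233, 0.2991]
orientation: [-0.838, 3.027, 0.0]
force: [0.7, -1.5, -0.1]
opening: 0.0226
gripper_force: 0.4
```

```bash
python3 see.py s3
```

```text
[0.5473 0.5233 0.2991] [ 0.6953  0.617   1.0763 -0.      1.4475 -1.4156] 0.02255495859615994 [ 0.7156 -1.5161 -0.0598]
scene knob z 138 [0.1045 0.1052 0.1061]
scene arm 48 [0.1018 0.104  0.1055] dir deg 9.149758095567222
side knob z 109 [0.1057 0.1065 0.107 ]
side arm 74 [0.0994 0.1036 0.1055] dir deg -27.35387440808185
```

Climbing as expected, with no drop yet.

Call:
carry_out([
  {"hand": 24, "x": 0.0004, "y": 0.0051, "z": 0, "ax": 0, "ay": 0, "az": -0.15},
  {"hand": 24, "x": 0.0015, "y": 0.01, "z": 0, "ax": 0, "ay": 0, "az": -0.3},
  {"hand": 24, "x": 0.0034, "y": 0.0148, "z": 0, "ax": 0, "ay": 0, "az": -0.45},
  {"hand": 24, "x": 0.0059, "y": 0.0192, "z": 0, "ax": 0, "ay": 0, "az": -0.6},
  {"hand": 24, "x": 0.0059, "y": 0.0192, "z": 0, "ax": 0, "ay": 0, "az": -0.6},
])

```text
t: 10.48
tool_pos: [0.5321, 0.5367, 0.2988]
orientation: [-1.695, 2.645, 0.001]
force: [0.7, -0.3, 0.2]
opening: 0.022
gripper_force: 0.2
```

```bash
python3 see.py s4
```

```text
[0.5321 0.5367 0.2988] [ 0.7218  0.6134  1.0818  0.0003  1.4461 -1.9886] 0.02199899545071865 [ 0.7485 -0.2547  0.1932]
scene knob z 141 [0.1048 0.1058 0.1064]
scene arm 35 [0.102  0.1046 0.1054] dir deg 46.77763722322335
side knob z 109 [0.1056 0.1065 0.107 ]
side arm 56 [0.0999 0.104  0.1061] dir deg -173.55415171167508
```

Call:
carry_out([
  {"hand": 24, "x": 0.0004, "y": 0.0051, "z": 0, "ax": 0, "ay": 0, "az": -0.15},
  {"hand": 24, "x": 0.0015, "y": 0.01, "z": 0, "ax": 0, "ay": 0, "az": -0.3},
  {"hand": 24, "x": 0.0034, "y": 0.0148, "z": 0, "ax": 0, "ay": 0, "az": -0.45},
  {"hand": 24, "x": 0.0034, "y": 0.0148, "z": 0, "ax": 0, "ay": 0, "az": -0.45},
  {"hand": 24, "x": 0.0034, "y": 0.0148, "z": 0, "ax": 0, "ay": 0, "az": -0.45},
])

```text
t: 11.2
tool_pos: [0.5173, 0.5396, 0.2985]
orientation: [2.24, -2.202, -0.0]
force: [-0.2, -0.4, -1.1]
opening: 0.0218
gripper_force: 0.0
```

```bash
python3 see.py s5
```

```text
[0.5173 0.5396 0.2985] [ 0.7378  0.5908  1.1137  0.0003  1.4376 -2.4213] 0.021796941955412014 [-0.2222 -0.3819 -1.0537]
scene knob z 138 [0.0995 0.1005 0.101 ]
scene arm 34 [0.098  0.0992 0.1004] dir deg 94.30359111964079
side knob z 101 [0.1008 0.1018 0.1025]
side arm 62 [0.0944 0.0997 0.101 ] dir deg 164.09821227561406
```

It has dropped: the knob went from 105.6 to 100.8 mm. Next I lower the hand and grip.

Call:
carry_out([
  {"hand": 24, "x": 0, "y": 0, "z": 0.006, "ax": 0, "ay": 0, "az": 0},
  {"hand": 24, "x": 0, "y": 0, "z": 0.006, "ax": 0, "ay": 0, "az": 0},
  {"hand": 0, "x": 0, "y": 0, "z": 0.006, "ax": 0, "ay": 0, "az": 0},
  {"hand": 0, "x": 0, "y": 0, "z": 0.006, "ax": 0, "ay": 0, "az": 0},
  {"hand": 0, "x": 0, "y": 0, "z": 0.006, "ax": 0, "ay": 0, "az": 0},
], newtons=10)

```text
t: 11.92
tool_pos: [0.5174, 0.5395, 0.2924]
orientation: [2.246, -2.196, 0.0]
force: [2.2, -0.6, -2.4]
opening: 0.0176
gripper_force: 10.0
```

Call:
carry_out([
  {"hand": 0, "x": 0.0017, "y": -0.0105, "z": 0.0003, "ax": 0, "ay": 0, "az": 0},
  {"hand": 0, "x": 0.0065, "y": -0.02, "z": 0.0006, "ax": 0, "ay": 0, "az": 0},
  {"hand": 0, "x": 0.014, "y": -0.0275, "z": 0.0009, "ax": 0, "ay": 0, "az": 0},
  {"hand": 0, "x": 0.0235, "y": -0.0323, "z": 0.0012, "ax": 0, "ay": 0, "az": 0},
  {"hand": 0, "x": 0.034, "y": -0.034, "z": 0.0015, "ax": 0, "ay": 0, "az": 0},
  {"hand": 0, "x": 0.034, "y": -0.034, "z": 0.0015, "ax": 0, "ay": 0, "az": 0},
])

```text
t: 12.68
tool_pos: [0.5517, 0.5057, 0.2905]
orientation: [2.244, -2.194, -0.003]
force: [-8.3, -2.9, -0.1]
opening: 0.0175
gripper_force: 10.0
```

Call:
carry_out([
  {"hand": 0, "x": 0.0105, "y": 0.0027, "z": 0.0003, "ax": 0, "ay": 0, "az": 0},
  {"hand": 0, "x": 0.02, "y": 0.0075, "z": 0.0006, "ax": 0, "ay": 0, "az": 0},
  {"hand": 0, "x": 0.0275, "y": 0.015, "z": 0.0009, "ax": 0, "ay": 0, "az": 0},
  {"hand": 0, "x": 0.0323, "y": 0.0245, "z": 0.0012, "ax": 0, "ay": 0, "az": 0},
  {"hand": 0, "x": 0.034, "y": 0.035, "z": 0.0015, "ax": 0, "ay": 0, "az": 0},
  {"hand": 0, "x": 0.034, "y": 0.035, "z": 0.0015, "ax": 0, "ay": 0, "az": 0},
])

```text
t: 13.42
tool_pos: [0.5172, 0.4714, 0.2898]
orientation: [2.246, -2.196, -0.0]
force: [-0.6, 1.6, -2.8]
opening: 0.0176
gripper_force: 10.0
```

```bash
python3 see.py s6
```

```text
[0.5172 0.4714 0.2898] [ 0.6659  0.4683  1.295   0.      1.3787 -2.4984] 0.01756073173297635 [-0.6222  1.5714 -2.8031]
scene arm 14 [0.0955 0.0975 0.1086] dir deg -94.00677000957505
side arm 24 [0.0935 0.0966 0.0985] dir deg -96.70157839942577
```

Call:
carry_out([
  {"hand": 0, "x": -0.0017, "y": 0.0105, "z": 0.0003, "ax": 0, "ay": 0, "az": 0},
  {"hand": 0, "x": -0.0065, "y": 0.02, "z": 0.0006, "ax": 0, "ay": 0, "az": 0},
  {"hand": 0, "x": -0.014, "y": 0.0275, "z": 0.0009, "ax": 0, "ay": 0, "az": 0},
  {"hand": 0, "x": -0.0235, "y": 0.0323, "z": 0.0012, "ax": 0, "ay": 0, "az": 0},
  {"hand": 0, "x": -0.034, "y": 0.034, "z": 0.0015, "ax": 0, "ay": 0, "az": 0},
  {"hand": 0, "x": -0.034, "y": 0.034, "z": 0.0015, "ax": 0, "ay": 0, "az": 0},
])

```text
t: 14.28
tool_pos: [0.4828, 0.5061, 0.2882]
orientation: [-2.247, 2.195, 0.001]
force: [0.8, 1.7, -3.8]
opening: 0.0175
gripper_force: 10.0
```

Call:
carry_out([
  {"hand": 0, "x": -0.0105, "y": -0.0017, "z": 0.0003, "ax": 0, "ay": 0, "az": 0},
  {"hand": 0, "x": -0.02, "y": -0.0065, "z": 0.0006, "ax": 0, "ay": 0, "az": 0},
  {"hand": 0, "x": -0.0275, "y": -0.014, "z": 0.0009, "ax": 0, "ay": 0, "az": 0},
  {"hand": 0, "x": -0.0323, "y": -0.0235, "z": 0.0012, "ax": 0, "ay": 0, "az": 0},
  {"hand": 0, "x": -0.034, "y": -0.034, "z": 0.0015, "ax": 0, "ay": 0, "az": 0},
  {"hand": 0, "x": -0.034, "y": -0.034, "z": 0.0015, "ax": 0, "ay": 0, "az": 0},
])

```text
t: 15.02
tool_pos: [0.5176, 0.5394, 0.2864]
orientation: [-2.245, 2.197, -0.001]
force: [1.5, -2.2, -3.2]
opening: 0.0176
gripper_force: 10.0
```

```bash
python3 see.py s7
```

```text
[0.5176 0.5394 0.2864] [ 0.7376  0.599   1.1247 -0.0003  1.4171 -2.4253] 0.017593545226832055 [ 1.4643 -2.1955 -3.163 ]
scene knob z 121 [0.0939 0.095  0.0959]
scene arm 28 [0.0935 0.0941 0.0951] dir deg 95.56417147908218
side knob z 88 [0.0952 0.0961 0.0969]
side arm 64 [0.0909 0.0945 0.0956] dir deg 155.3728189636582
```

View pics/s7.png

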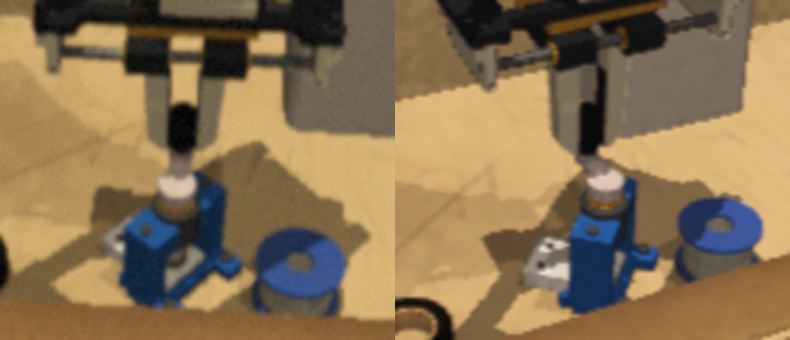

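The crops show the gripper holding the grip at (182,125), with the plate still home and the reel and tape not moved. The knob is 5.6 mm below its height after the drop, so the screw is down about 11.4 to 11.9 mm, inside the window.

```bash
python3 -c "
from plant import robot
print(robot.close_job())"
```

```text
the job is handed in; nothing more can be done
None
```

The job is handed in, with no verdict returned: the plate is home against the back stop, the screw dropped into its thread and was turned one full turn forward to an estimated 11.4–11.9 mm down, and the gripper still holds the crank at 10 N.

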